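# Isolate the lamp supply, plug in its module, switch it back on

### The arm

A 6-joint arm with a two-finger parallel gripper is mounted at the origin on a cart in front of the work surface, level with it; the furniture and walls round the work are solid. World frame = base frame: x ahead of the robot, y to its left, z up, the work surface at z = 0. Lengths are in mm, angles in degrees, forces in N, time in s.
With the tool pointing down it reaches from about 300 to 850 mm from the base axis. Payload 4.2 kg.
Tool frame: the origin (TCP) lies on the centre line of the jaws, within the pads' length; the fingertips stand 14 mm ahead of it and the grasp point (between the pads) lies 5 mm behind it; z points along the fingers, y is the line along which they close (so a half turn about z gives the same grasp; the last joint's range is limited). The gripper opens to 91 mm and grips with 3 to 60 N. Pads are 32 mm wide; open, the fingers measure 118 mm over their backs; the gripper's body (76 mm by 178 mm) begins 60 mm behind the grasp point.
Start: joints at [-68.354, 18.312, 89.639, -0, 72.044, -1.146], TCP at [222.754, -530.115, 227.976] pointing down, gripper open.
Joint ranges: [-177.97, 177.97], [-48.28, 115.42], [12.27, 149.76], [-77.06, 257.06], [2.81, 150.46], [-146.56, 146.56]. Speed limits (degrees/s): [147.25, 147.25, 180, 180, 180, 180].

### API

Orientations are given as [roll, pitch, yaw] about the fixed x, y, z axes, in that order (R = Rz(yaw) Ry(pitch) Rx(roll)).
In Python, from workcell import * gives the robot as it stands. The module is installed in compiled form; this text tells all that it offers.
- The arm moves only by the shell command python3 -m crank 'ROWS' [FORCE]. ROWS is JSON, a list of rows, each an object of numbers: "grip": the finger opening in m, from 0 to 0.0912; "x", "y", "z": the shift along the tool's x, y, z in m; "yaw": the turn about the tool's z in rad. In form: [{"grip": .., "x": .., "y": .., "z": .., "yaw": ..}, ...]. A call has exactly 5 rows; each row is the pose to reach, as a shift and turn from the pose commanded when the call began, along the tool's axes at that moment; what a row does not reach only later rows make up. A row lasts 1/12 s, in which the tool goes at most 41.7 mm and 7.16 degrees, less where a joint would pass 70% of its speed; a pose out of reach is approached as far as the arm can. A call with a gripper value outside its range is refused whole. The fingers move at their own pace and stop on an object; FORCE is the grip in N (left out, the last holds). Time passes only in rows, so rows that repeat a pose let the fingers close, or fill a call up. It gives the time, the measured TCP pose, the force, the opening and the grip force at its end, in the units of the state.
- state(): the state, without advancing time (a new reading comes with each control period).
- grab_frame(name): name is "scene" or "top" or "wrist"; returns the picture (420x560x3 uint8, red, green, blue); there is no depth.
- camera_model(name): a dict with "intrinsics" (3x3 intrinsics, pixels), "R" (3x3) and "t" (3): a world point X has camera coordinates R X + t. Camera axes: x right, y down, z forward; pixel columns grow to the right and rows downward; lengths in mm; the calibration is good to about 2 mm. A picture is of the moment at which its call begins: read the wrist's pose just before it. camera_model takes no time and is no camera call; for the wrist camera it gives the pose at the moment of the call.
- job_done(): hands the job in; it is judged then, once.
The state is a dict: "time_s": time; "qpos": joint angles; "qvel": joint speeds; "effort": joint torques, N m; "ee_pos": TCP position; "ee_rot": TCP orientation; "force": force on the tool from outside, world axes, zero at the start; "torque": the same for the moment, N m; "gripper_width": finger opening in mm; "gripper_force": force on a finger pad.
Only numpy, scipy, OpenCV 4.12 (cv2) and the standard library are available. Lean on these libraries where they do the work, as an engineer would, in place of code of your own. Each camera call takes 0.05 s, during which the arm holds its last target. There are 200 camera calls.

### The job

The grey lamp supply on the bench is live. Turn its rotary isolator handle to OFF (bar lengthwise of the unit), take the flat plug-in module out of its wooden stand and push it fully home, down to the stop, in the slot in the unit's top, then turn the handle back to ON (bar across the unit). Each turn must go all the way to its detent; do not shift the cup, the tin or the vial standing around.

Things in the scene. Friction and masses are not known exactly. Their poses are not given: they have to be found in the camera images.
- supply_unit: Grey box, 110 (own x) x 220 (own y) x 70 mm high, fixed to the bench but its place and yaw vary. Origin: centre of the underside; z up, x across the unit, y lengthwise. Flat top at 70 mm; the slot lies at own (0, +62) mm, the rotary isolator at own (0, -58) mm. A small contact spring inside the slot, 18 mm above its floor, grips the module: the last 20 mm need a light push of about 2 to 8 N
- isolator (a joint): Rotary isolator on the unit's top, rad about the vertical: 0 = ON (bar along the unit's own x, across), 1.571 = OFF (bar along own y, lengthwise). It turns counter-clockwise seen from above from ON to OFF and back clockwise, with a stop at each end. A detent draws it to the nearer end (peak about 0.2 N m, half way at 0.785)
- isolator_grip (a point): Point on the isolator's vertical axis, in the middle of its black bar grip, 97.5 mm above the bench. The bar is 68 mm long, 14 mm thick and 28 mm high, from 81.5 to 109.5 mm above the bench; this frame's x runs along the bar, its y across it; it turns with the handle
- isolator_end (a point): The end of the bar that has a white index line on top, 34 mm from the axis at the same height (97.5 mm); it points to the slot at OFF
- slot_mouth (a point): Centre of the slot's opening in the unit's top, 70 mm above the bench. The slot is 72.5 mm (unit's x) by 14.5 mm (unit's y), and 55 mm deep; a dark frame with bevelled inner faces stands 4 mm up round it and leads the module in
- slot_floor (a point): Centre of the slot's floor, 15 mm above the bench: where the module's origin comes when it is home
- module: The plug-in module: flat upright grey plastic slab 70 (own x) x 12 (own y) x 100 mm (own z), 0.12 kg, with ribbed top as the grip and a dark 64 x 7 mm foot 4 mm high. Origin: centre of the underside. It stands upright in the stand at the start. Either way round fits the slot; home, its top stands 115 mm above the bench, 45 mm out of the unit
- module_top (a point): Centre of the module's top face, 100 mm above its origin
- module_stand: Wooden block 100 (own x) x 46 (own y) x 40 mm high, fixed, with a loose slot 30 mm deep (floor 10 mm above the bench) along its own x that holds the module upright. Origin: centre of the underside
- cup: Bystander: specimen cup with lid, 69 mm wide, 72 mm high, stands loose. Origin: centre of the underside
- tin: Bystander: open tin, 66 mm wide, 83 mm high, stands loose. Origin: centre of the underside
- vial: Bystander: capped vial, 25 mm wide, 79 mm high, stands loose. Origin: centre of the underside
Not all that is in view belongs to the job. There is more than one size of the module; the job needs the larger.

How it is judged:
By the outcome, as a careful person would: the job done as asked, in the order asked, and still so for the second after the job is handed in, with the robot touching nothing.
It also fails if it takes over 67 s, if anything falls off the work surface, if the arm or the gripper's body presses on something with over 40 N, if the wrist force passes 120 N, or if a joint passes its speed limit or range.

## Working session

There is one attempt and no reset: what is moved stays moved. The work goes in short steps, Python scripts to look and compute and a shell command to move; the robot and the scene stay as the last step left them, time stands still between calls to the robot, and variables do not carry over. Pictures are saved under pics/ and viewed, at most 13 in all, crops included, and the job is handed in when it is done.

```bash
mkdir -p pics; python3 - <<'E'
from workcell import *
import cv2,numpy as np
s=state();print(s['time_s'],s['ee_pos'],s['ee_rot'],s['gripper_width'])
for n in['scene','top']:
    im=grab_frame(n);cv2.imwrite(f'pics/{n}0.png',im[:,:,::-1]);m=camera_model(n);print(n,m)
E
```

```text
0.0 [ 222.55898307 -529.64454574  227.11420495] [-1.79897407e+02 -1.05027612e-03  2.27925614e+01] 91.20698630106747
scene {'intrinsics': array([[402.33534659,   0.        , 275.71338512],
       [  0.        , 402.33534659, 217.00834504],
       [  0.        ,   0.        ,   1.        ]]), 'R': array([[-0.55241197, -0.83348372,  0.01207913],
       [-0.37556589,  0.23592663, -0.89626385],
       [ 0.74417154, -0.49964339, -0.44335675]]), 't': array([401.69860254, 288.74582828, 543.7991414 ])}
top {'intrinsics': array([[399.10297411,   0.        , 275.12114852],
       [  0.        , 399.10297411, 203.5955248 ],
       [  0.        ,   0.        ,   1.        ]]), 'R': array([[-0.00586602, -0.99973187, -0.0224004 ],
       [-0.99563437,  0.00792582, -0.09300205],
       [ 0.09315466,  0.02175706, -0.9954139 ]]), 't': array([136.08219556, 566.39484954, 898.93462089])}
```

View pics/scene0.png

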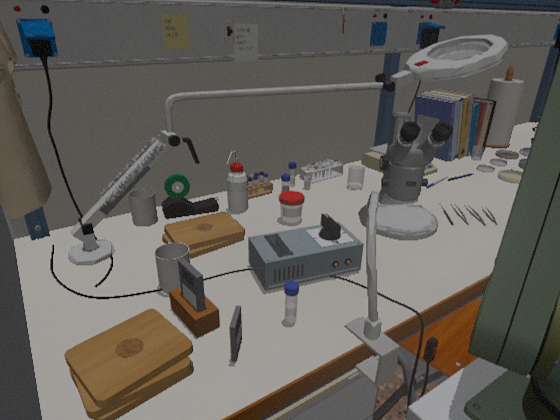

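View pics/top0.png

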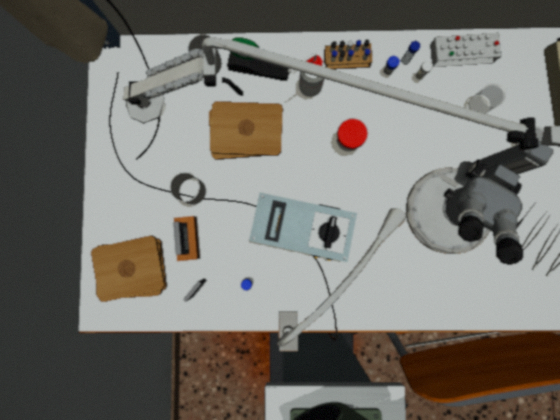

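The scene shows the grey unit (scene 305,250; top 303,227), with its handle at top (329,233) and its slot at (275,221). The wooden stand with a module is at top (185,238). Module candidates are the slab in the stand, top (183,238), and a loose slab standing on the bench, top (195,289) / scene (236,333). The description picks the one in the stand. A pale curved lamp neck, from top (288,335) to (397,213), could get in the way.

```bash
cat > h.py <<'E'
from workcell import *
import cv2,numpy as np
def ray(m,p):
    d=m['R'].T@np.linalg.inv(m['intrinsics'])@np.array([p[0],p[1],1.]);return -m['R'].T@m['t'],d/np.linalg.norm(d)
def onz(m,p,z):
    c,d=ray(m,p);return c+d*(z-c[2])/d[2]
def tri(a):
    A=np.zeros((3,3));b=np.zeros(3);P=[]
    for m,p in a:
        c,d=ray(m,p);Q=np.eye(3)-np.outer(d,d);A+=Q;b+=Q@c;P.append((c,Q))
    x=np.linalg.solve(A,b);return x,max(np.linalg.norm(Q@(x-c)) for c,Q in P)
def proj(m,X):
    v=m['intrinsics']@(m['R']@np.asarray(X,float)+m['t']);return v[:2]/v[2]
E
python3 - <<'E'
from h import *
np.set_printoptions(precision=1,suppress=True)
T=camera_model('top');S=camera_model('scene')
for n,t,s in[('necktip',(397,213),(374,200)),('neckbase',(288,335),(373,332)),('neckmid',(345,285),(376,265)),('vial',(246,284),(291,287)),('handle',(329,232),(331,222)),('modtop',(181,237),(185,266)),('arm_hi',(380,87),(285,93)),('armend',(530,130),(385,82)),('slot',(275,221),(276,243))]:
    print(n,*tri([(T,t),(S,s)]))
for n,p,z in[('slot',(275,221),74),('hand',(329,232),109),('stand',(186,238),40),('cup',(352,134),72),('tin',(188,188),83),('vial',(246,284),79),('decoy',(195,289),80)]: print(n,onz(T,p,z))
t=cv2.imread('pics/top0.png');s=cv2.imread('pics/scene0.png')
a=cv2.resize(t[180:310,160:420],(800,400),interpolation=2);b=cv2.resize(s[200:350,150:420],(360*1,200),interpolation=2)
b=cv2.resize(s[180:370,150:400],(263,200),interpolation=2)
cv2.imwrite('pics/crop1.png',a)
E
```

```text
necktip [ 529.9 -133.8  109.4] 11.50821690492672
neckbase [268.6 105.4  19.8] 0.7317075763570015
neckmid [384.4 -20.6  46.7] 2.7384107092487713
vial [388.  194.7  74.6] 0.7152951396993862
handle [497.4  15.3 105.9] 2.610164574658104
modtop [493.5 336.2 108.3] 6.81592802589473
arm_hi [728.  -33.7 335.7] 9.664593421980578
armend [ 643.  -260.2  356.1] 2.374150050906129
slot [525.2 132.7  76.8] 1.3191343025421007
slot [524.6 131.6  74. ]
hand [499.   17.7 109. ]
stand [488.9 336.1  40. ]
cup [718.3 -41.8  72. ]
tin [598.2 322.7  83. ]
vial [388.9 194.9  79. ]
decoy [378.7 305.   80. ]
```

View pics/crop1.png

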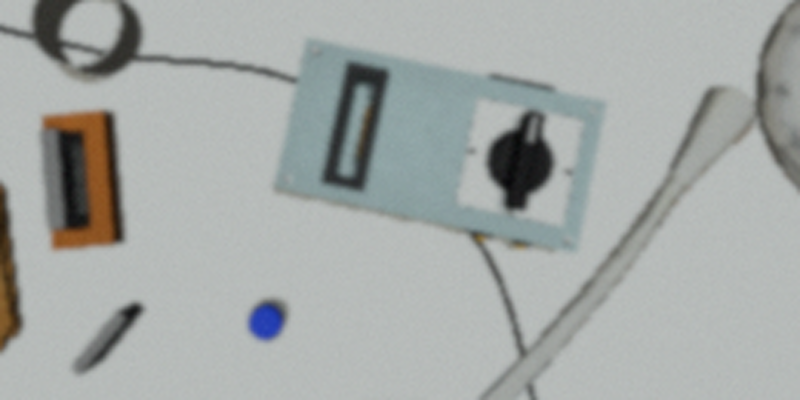

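The crop shows the handle bar running across the unit (ON), with its white index end at crop (535,115) pointing away from the robot. The slot frame is at (355,128). The module leans in the stand's slot at (52,180), and the smaller loose slab is at (110,338). Next I check the microscope and neck clearances and work out the first moves.

```bash
cat >> h.py <<'E'
def go(xyz,yaw,s=None):
    "shift in tool axes (m) and yaw (rad about tool z) from the measured pose"
    s=s or state();p=np.array(s['ee_pos']);y0=s['ee_rot'][2];a=np.radians(y0)
    d=np.array(xyz)-p;tx=np.array([np.cos(a),np.sin(a),0]);ty=np.array([np.sin(a),-np.cos(a),0])
    dy=(yaw-y0+180)%360-180
    print('x %.4f y %.4f z %.4f yaw %.4f'%(d@tx/1e3,d@ty/1e3,-d[2]/1e3,-np.radians(dy)))
E
python3 - <<'E'
from h import *
np.set_printoptions(precision=1,suppress=True)
T=camera_model('top');S=camera_model('scene')
for t,s in[((508,250),(442,132)),((470,228),(408,130)),((530,130),(390,80)),((397,213),(374,195)),((385,222),(366,207))]:print(*tri([(T,t),(S,s)]))
go((330,-200,250),22.8);go((450,17,250),-12.8)
E
```

```text
[ 462.  -263.6  270.6] 2.1123615035089878
[ 500.7 -198.6  275.7] 0.1701780717691768
[ 637.8 -262.4  360.2] 8.446896166459851
[ 528.8 -130.   123.6] 11.718452817115955
[ 516.2 -104.5  104. ] 4.627200446802679
x 0.2268 y -0.2624 z -0.0228 yaw -0.0001
x 0.4215 y -0.4159 z -0.0228 yaw 0.6213
```

```bash

python3 -m crank '[{"x":0.015,"y":-0.033,"z":-0.01},{"x":0.03,"y":-0.065,"z":-0.02},{"x":0.045,"y":-0.098,"z":-0.03},{"x":0.06,"y":-0.13,"z":-0.03},{"x":0.076,"y":-0.163,"z":-0.03}]'
python3 -m crank '[{"x":0.03,"y":-0.03},{"x":0.06,"y":-0.06},{"x":0.09,"y":-0.09},{"x":0.12,"y":-0.12},{"x":0.15,"y":-0.15}]'
python3 -m crank '[{"x":0.03,"y":-0.02,"yaw":0.124},{"x":0.06,"y":-0.04,"yaw":0.248},{"x":0.09,"y":-0.06,"yaw":0.372},{"x":0.12,"y":-0.08,"yaw":0.496},{"x":0.15,"y":-0.10,"yaw":0.62}]'
python3 -m crank '[{"x":0.0},{"x":0.0},{"x":0.0},{"x":0.0},{"x":0.0}]'
python3 - <<'E'
from h import *
s=state();print(s['time_s'],s['ee_pos'],s['ee_rot'])
m=camera_model('wrist');im=grab_frame('wrist');cv2.imwrite('pics/w1.png',im[:,:,::-1])
print(-m['R'].T@m['t']);np.savez('w1.npz',**m)
for X in[(498,16,109),(525,132,74)]:print(proj(m,X))
go((450,17,250),-12.8)
E
```

```text
0.1 [ 222.60225588 -529.71636126  227.2168728 ] [-1.79910741e+02  9.30217508e-05  2.27959399e+01]
[ 293.66448863 -500.08878707  384.09126146]
[-625.10032368 -824.76971077]
[-750.28679388 -898.62963926]
x 0.4215 y -0.4160 z -0.0227 yaw 0.6212validation failed for argument at $[0]...
validation failed for argument at $[0]...
validation failed for argument at $[0]...
validation failed for argument at $[0]...
```

View pics/w1.png

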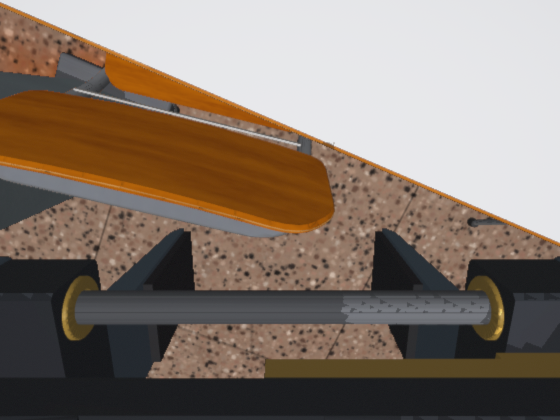

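The calls were refused because every row needs all five keys, so the arm has not moved. The wrist view shows only the floor and stool, with the fingers at the bottom.

```bash

python3 -m crank '[{"grip":0.09,"x":0.015,"y":-0.033,"z":-0.01,"yaw":0},{"grip":0.09,"x":0.03,"y":-0.065,"z":-0.02,"yaw":0},{"grip":0.09,"x":0.045,"y":-0.098,"z":-0.03,"yaw":0},{"grip":0.09,"x":0.06,"y":-0.13,"z":-0.03,"yaw":0},{"grip":0.09,"x":0.076,"y":-0.163,"z":-0.03,"yaw":0}]' && 
python3 -m crank '[{"grip":0.09,"x":0.03,"y":-0.03,"z":0,"yaw":0},{"grip":0.09,"x":0.06,"y":-0.06,"z":0,"yaw":0},{"grip":0.09,"x":0.09,"y":-0.09,"z":0,"yaw":0},{"grip":0.09,"x":0.12,"y":-0.12,"z":0,"yaw":0},{"grip":0.09,"x":0.15,"y":-0.15,"z":0,"yaw":0}]'
python3 -m crank '[{"grip":0.09,"x":0.03,"y":-0.02,"z":0,"yaw":0.12},{"grip":0.09,"x":0.06,"y":-0.04,"z":0,"yaw":0.24},{"grip":0.09,"x":0.09,"y":-0.06,"z":0,"yaw":0.36},{"grip":0.09,"x":0.12,"y":-0.08,"z":0,"yaw":0.48},{"grip":0.09,"x":0.15,"y":-0.10,"z":0,"yaw":0.6}]'
python3 - <<'E'
from h import *
s=state();print(s['time_s'],s['ee_pos'],s['ee_rot'],s['qvel'])
m=camera_model('wrist')
for X in[(498,16,109),(525,132,74)]:print(proj(m,X))
go((430,40,270),-12.8)
E
```

```text
time_s: 0.57
ee_pos: [229.5, -349.1, 258.2]
ee_rot: [179.9, -0.0, 22.7]
force: [0.4, 0.6, 0.7]
gripper_width: 89.8
gripper_force: 0.0
time_s: 0.98
ee_pos: [308.3, -155.6, 258.0]
ee_rot: [180.0, -0.0, 22.7]
force: [0.7, -0.3, -0.3]
gripper_width: 89.7
gripper_force: 0.0
time_s: 1.4
ee_pos: [398.6, -21.2, 258.0]
ee_rot: [180.0, -0.0, -6.0]
force: [0.6, -0.5, -0.4]
gripper_width: 90.1
gripper_force: 0.0
1.4 [398.57458233 -21.22569736 257.99350489] [ 1.79979743e+02 -9.29154228e-03 -5.95093201e+00] [ 54.24141145  19.64629966 -19.71965428  -0.23960846  -0.30854602
 124.74718247]
[222.79659498  78.00636795]
[93.01751344 62.45416382]
x 0.0249 y -0.0642 z -0.0120 yaw 0.1195
```

```bash

python3 -m crank '[{"grip":0.09,"x":0.005,"y":-0.03,"z":-0.01,"yaw":0.1},{"grip":0.09,"x":0.015,"y":-0.07,"z":-0.03,"yaw":0.12},{"grip":0.09,"x":0.015,"y":-0.07,"z":-0.03,"yaw":0.12},{"grip":0.09,"x":0.015,"y":-0.07,"z":-0.03,"yaw":0.12},{"grip":0.09,"x":0.015,"y":-0.07,"z":-0.03,"yaw":0.12}]' | grep ee_pos
cat > snap.py <<'E'
from h import *
import sys
s=state();m=camera_model('wrist');im=grab_frame('wrist');n=sys.argv[1]
cv2.imwrite(f'pics/{n}.png',im[:,:,::-1]);np.savez(n+'.npz',**m);print(s['time_s'],s['ee_pos'],s['ee_rot'])
E
python3 snap.py w2
python3 -m crank '[{"grip":0.09,"x":0.02,"y":0.02,"z":0.01,"yaw":0},{"grip":0.09,"x":0.04,"y":0.04,"z":0.02,"yaw":0},{"grip":0.09,"x":0.04,"y":0.06,"z":0.02,"yaw":0},{"grip":0.09,"x":0.04,"y":0.06,"z":0.02,"yaw":0},{"grip":0.09,"x":0.04,"y":0.06,"z":0.02,"yaw":0}]' | grep ee_pos
python3 snap.py w3
python3 -c "
import cv2,numpy as np
a=cv2.imread('pics/w2.png')[:300,:];b=cv2.imread('pics/w3.png')[:300,:];cv2.imwrite('pics/pair.png',np.vstack([a,b]))"
```

```text
ee_pos: [419.6, 45.1, 287.5]
1.8167 [419.5745127   45.05057583 287.4522183 ] [ 1.79930859e+02  6.03157009e-02 -1.24855092e+01]
ee_pos: [445.1, -23.6, 267.4]
2.2833 [445.11220998 -23.55377309 267.35528301] [ 1.79994182e+02  1.00235664e-01 -1.28002627e+01]
```

View pics/pair.png

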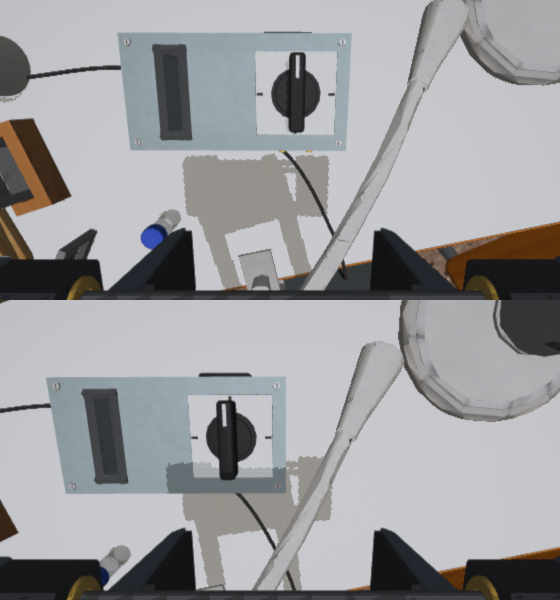

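Both views show the unit clearly. In w2 the slot frame is at (172,92) and the bar at (297,92); in w3 they are at (104,136) and (228,138). The bar lies across the unit, with its white index on the far end. The neck tip is at w2 (445,10). Now to measure with masks and two-view triangulation.

```bash
cat > meas.py <<'E'
from h import *
np.set_printoptions(precision=1,suppress=True)
D={}
for n,sl,bar in[('w2',(172,92),(297,92)),('w3',(104,136),(228,138))]:
    im=cv2.imread(f'pics/{n}.png');m=dict(np.load(n+'.npz'));D[n]=[m]
    g=im.max(2)
    def blob(mask,p):
        k,l,st,c=cv2.connectedComponentsWithStats(mask.astype(np.uint8));y,x=np.mgrid[:mask.shape[0],:mask.shape[1]]
        d=np.hypot(x-p[0],y-p[1]);d[l==0]=1e9;i=l.flat[d.argmin()]
        return (l==i).astype(np.uint8)
    for nm,p,th in(('slot',sl,95),('bar',bar,40)):
        roi=np.zeros_like(g);cv2.circle(roi,p,60,1,-1)
        b=blob((g<th)&(roi>0),p);c=max(cv2.findContours(b,0,2)[0],key=cv2.contourArea);r=cv2.minAreaRect(c)
        print(n,nm,b.sum(),r);D[n].append(r[0]);D[n].append(cv2.boxPoints(r))
    hsv=cv2.cvtColor(im,cv2.COLOR_BGR2HSV);u=((hsv[...,0]>85)&(hsv[...,0]<110)&(hsv[...,1]>20)).astype(np.uint8);u[260:]=0
    u=cv2.morphologyEx(u,cv2.MORPH_CLOSE,np.ones((15,15)));c=max(cv2.findContours(u,0,2)[0],key=cv2.contourArea)
    q=cv2.approxPolyDP(cv2.convexHull(c),8,True)[:,0];print(n,'unit',q.tolist())
    # order: by angle about the centre
    o=np.arctan2(*(q-q.mean(0)).T[::-1]);D[n].append(q[o.argsort()])
a,b=D['w2'],D['w3']
for i,nm in((1,'slot'),(3,'bar')):print(nm,*tri([(a[0],a[i]),(b[0],b[i])]))
if len(a[5])==len(b[5]):
    P=np.array([tri([(a[0],x),(b[0],y)])[0] for x,y in zip(a[5],b[5])]);print(P,P.mean(0))
for w in(a,b):
    P=np.array([onz(w[0],x,70) for x in w[5]]);print(P.tolist())
    c=onz(w[0],w[1],74);print('slot74',c,'bar109.5',onz(w[0],w[3],109.5))
    S=np.array([onz(w[0],x,74) for x in w[2]]);B=np.array([onz(w[0],x,109.5) for x in w[4]])
    for Q in(S,B):
        e=[Q[1]-Q[0],Q[2]-Q[1]];e=sorted(e,key=np.linalg.norm);print([np.linalg.norm(v) for v in e],np.degrees(np.arctan2(e[1][1],e[1][0]))%180)
E
python3 meas.py
```

```text
w2 slot 3004 ((172.5041046142578, 91.54507446289062), (97.869140625, 33.136077880859375), 84.80557250976562)
w2 bar 276 ((287.90777587890625, 91.95584106445312), (7.270686626434326, 75.99224853515625), 0.8184555172920227)
w2 unit [[351, 34], [344, 150], [130, 148], [118, 33]]
w3 slot 3058 ((104.55330657958984, 135.9316864013672), (98.4378433227539, 34.49123001098633), 82.9620590209961)
w3 bar 743 ((228.9590301513672, 139.54917907714844), (25.334932327270508, 79.08418273925781), 1.1457629203796387)
w3 unit [[285, 77], [284, 192], [66, 193], [46, 78]]
slot [526.6 130.   75.1] 0.048571911187263235
bar [499.5  19.7  63.3] 3.149749021822425
[[587.6 164.6  73. ]
 [540.4 -47.6  70.5]
 [434.6 -22.8  69.2]
 [483.  188.7  72.2]] [511.4  70.7  71.2]
[[588.2992619698243, 165.7442340360555, 70.0], [540.332867693443, -47.70334774696869, 70.0], [434.59169794027673, -22.780577352234793, 70.0], [483.6293119900568, 189.9355039187045, 70.0]]
slot74 [526.6 130.2  74. ] bar109.5 [501.5  21.9 109.5]
[np.float64(31.181228323768693), np.float64(90.00653714495236)] 168.98361120181315
[np.float64(6.1955921572663435), np.float64(63.57415961072776)] 166.77414766957614
[[588.1312081678763, 166.40445729211305, 70.0], [540.5562815353335, -47.522582321547745, 70.0], [434.98740715007574, -22.795665953979643, 70.0], [482.0619455709911, 189.8212025615082, 70.00000000000006]]
slot74 [526.7 130.5  74. ] bar109.5 [499.7  10.8 109.5]
[np.float64(31.963717648357513), np.float64(90.9524574696225)] 167.4665794017095
[np.float64(20.948826218780763), np.float64(66.81263845942921)] 163.22179057197985
```

```bash
python3 - <<'E'
from h import *
a=dict(np.load('w2.npz'));b=dict(np.load('w3.npz'))
print('bar far end, near end',tri([(a,(297,54)),(b,(228,102))]),tri([(a,(297,131)),(b,(228,179))]))
go((499.2,14,130),-12.75);go((499.2,14,99),-12.75)
E
```

```text
bar far end, near end (array([531.03466318,   6.43293082,  91.60607344]), np.float64(0.9176561237096359)) (array([466.63227116,  20.96459379, 107.60344387]), np.float64(0.13055066694488518))
x 0.0444 y -0.0477 z 0.1377 yaw 0.0005
x 0.0444 y -0.0477 z 0.1687 yaw 0.0005
```

```bash

python3 -m crank '[{"grip":0.07,"x":0.015,"y":-0.016,"z":0.03,"yaw":0},{"grip":0.06,"x":0.03,"y":-0.032,"z":0.06,"yaw":0},{"grip":0.06,"x":0.0444,"y":-0.0477,"z":0.09,"yaw":0},{"grip":0.06,"x":0.0444,"y":-0.0477,"z":0.12,"yaw":0},{"grip":0.06,"x":0.0444,"y":-0.0477,"z":0.1377,"yaw":0}]'
python3 -m crank '[{"grip":0.06,"x":0,"y":0,"z":0.01,"yaw":0},{"grip":0.06,"x":0,"y":0,"z":0.02,"yaw":0},{"grip":0.06,"x":0,"y":0,"z":0.03,"yaw":0},{"grip":0.06,"x":0,"y":0,"z":0.03,"yaw":0},{"grip":0.03,"x":0,"y":0,"z":0.03,"yaw":0}]'
python3 -m crank '[{"grip":0.0,"x":0,"y":0,"z":0,"yaw":0},{"grip":0.0,"x":0,"y":0,"z":0,"yaw":0},{"grip":0.0,"x":0,"y":0,"z":0,"yaw":0},{"grip":0.0,"x":0,"y":0,"z":0,"yaw":0},{"grip":0.0,"x":0,"y":0,"z":0,"yaw":0}]' 40
```

```text
time_s: 2.75
ee_pos: [498.7, 16.2, 127.5]
ee_rot: [180.0, 0.2, -12.5]
force: [-1.1, 0.2, 0.0]
gripper_width: 61.1
gripper_force: 0.0
time_s: 3.17
ee_pos: [501.8, 13.8, 101.9]
ee_rot: [179.9, -0.3, -12.4]
force: [1.2, -4.1, 3.3]
gripper_width: 56.0
gripper_force: 0.0
time_s: 3.58
ee_pos: [501.8, 13.9, 101.9]
ee_rot: [179.9, -0.3, -12.5]
force: [2.3, -5.0, 4.1]
gripper_width: 23.0
gripper_force: 0.0
```

The arm stopped about 3 mm off target with around 6 N on it before closing, so I look before gripping.

```bash
python3 - <<'E'
from h import *
s=state();print(s['force'],s['torque'],s['qpos'],s['ee_pos'])
a=grab_frame('wrist');b=grab_frame('scene')
im=np.hstack([cv2.resize(a,(400,300)),cv2.resize(b[0:420,130:560],(400,391))[:300] if 0 else cv2.resize(b[60:330,200:560],(400,300))])
cv2.imwrite('pics/c1.png',im[:,:,::-1])
E
```

```text
[ 2.30318769 -5.02974194  4.05434905] [-0.72552868 -0.05143344  0.44442354] [  0.35202767  18.54041348 109.69403266  -0.16643584  51.45912122
 102.91688501] [501.77348109  13.8523214  101.86129328]
```

View pics/c1.png

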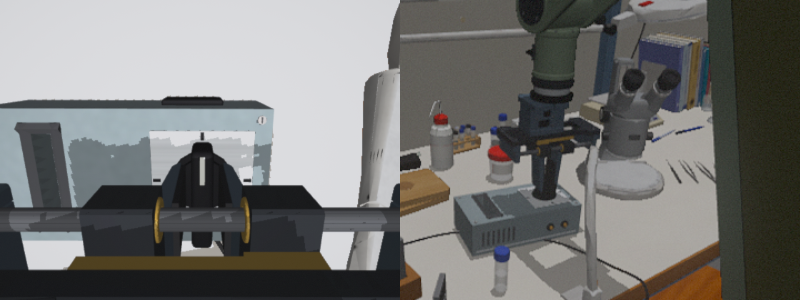

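The scene view shows the gripper body's outer end resting against the lamp neck, which stands higher than I first estimated. I back off upwards and locate the neck properly from the w2/w3 pair.

```bash

python3 -m crank '[{"grip":0.06,"x":0,"y":-0.003,"z":-0.005,"yaw":0},{"grip":0.06,"x":0,"y":-0.005,"z":-0.015,"yaw":0},{"grip":0.06,"x":0,"y":-0.005,"z":-0.03,"yaw":0},{"grip":0.06,"x":0,"y":-0.005,"z":-0.05,"yaw":0},{"grip":0.06,"x":0,"y":-0.005,"z":-0.08,"yaw":0}]'
python3 - <<'E'
from h import *
np.set_printoptions(precision=0,suppress=True)
D={}
for n in('w2','w3'):
    im=cv2.imread(f'pics/{n}.png');g=cv2.cvtColor(im,6)
    print(n)
    x0=300
    for y in range(20 if n=='w2' else 55,250,30):
        e=cv2.GaussianBlur(g,(3,3),0)[y].astype(int);d=np.abs(np.diff(e));ix=[(i,int(e[i-1]),int(e[i+2])) for i in range(240,480) if d[i]>6];print(y,ix[:14])
a=dict(np.load('w2.npz'));b=dict(np.load('w3.npz'))
def plane(m,p,q):
    c,d=ray(m,p);_,e=ray(m,q);n=np.cross(d,e);n/=np.linalg.norm(n);return n,n@c
def line(p,q,r,s):
    n1,k1=plane(a,p,q);n2,k2=plane(b,r,s)
    for z in(50,80,110,140,170,200,230,260):
        X=np.linalg.solve(np.array([n1,n2,[0,0,1]]),[k1,k2,z]);print(X,proj(a,X),proj(b,X))
line((400,115),(325,270),(343,140),(265,288))
print(tri([(a,(445,5)),(b,(383,48))]),tri([(a,(418,75)),(b,(355,115))]))
E
```

```text
time_s: 4.1
ee_pos: [499.3, 20.5, 179.8]
ee_rot: [-180.0, 0.2, -12.6]
force: [0.6, -0.5, 0.5]
gripper_width: 45.2
gripper_force: 0.0
w2
20 [(419, 196, 121), (420, 194, 85), (421, 170, 78), (422, 121, 88), (423, 85, 102), (424, 78, 110), (425, 88, 116), (427, 110, 131), (428, 116, 138), (429, 123, 144), (432, 144, 164), (433, 149, 171), (434, 156, 175), (464, 170, 146)]
50 [(349, 166, 190), (350, 167, 197), (351, 176, 198), (412, 197, 138), (413, 196, 97), (414, 180, 84), (415, 138, 92), (416, 97, 106), (417, 84, 118), (418, 92, 121), (422, 122, 155), (423, 127, 173), (424, 135, 177), (446, 176, 155)]
80 [(253, 164, 157), (255, 156, 198), (256, 157, 200), (272, 199, 158), (273, 198, 113), (274, 188, 75), (275, 158, 57), (276, 113, 51), (286, 52, 32), (287, 48, 26), (290, 26, 43), (291, 28, 46), (304, 35, 49), (305, 34, 52)]
110 [(254, 163, 188), (255, 164, 198), (256, 172, 200), (274, 200, 151), (275, 198, 107), (276, 185, 73), (277, 151, 56), (278, 107, 48), (279, 73, 44), (285, 46, 32), (290, 25, 44), (291, 29, 46), (304, 32, 49), (311, 48, 83)]
140 [(335, 162, 174), (345, 167, 196)
[... 2348 characters left out ...]
77)]
235 [(263, 201, 149), (264, 199, 90), (265, 188, 53), (266, 149, 55), (268, 53, 156), (269, 55, 192), (270, 96, 200), (271, 156, 201), (275, 201, 162), (276, 199, 148), (277, 186, 146), (281, 146, 126), (282, 143, 123), (285, 123, 150)]
[ 539. -148.   50.] [448.  15.] [388.  55.]
[ 505. -113.   80.] [429.  56.] [364. 100.]
[471. -78. 110.] [406. 102.] [338. 149.]
[437. -44. 140.] [382. 152.] [309. 205.]
[403.  -9. 170.] [354. 210.] [276. 267.]
[369.  26. 200.] [323. 274.] [239. 338.]
[335.  60. 230.] [287. 348.] [196. 419.]
[301.  95. 260.] [246. 433.] [146. 513.]
(array([ 547., -141.,   59.]), np.float64(0.789487129712246)) (array([ 492., -105.,   68.]), np.float64(1.2827637269712542))
```

```bash
python3 - <<'E'
from h import *
np.set_printoptions(precision=0,suppress=True)
a=dict(np.load('w2.npz'));b=dict(np.load('w3.npz'));T=camera_model('top');S=camera_model('scene')
# neck mid-points per row in w2 (edges read above), matched to top & scene by eye lines
def plane(m,p,q):
    c,d=ray(m,p);_,e=ray(m,q);n=np.cross(d,e);return n/np.linalg.norm(n),n@c/np.linalg.norm(n)
# w2 points on axis x rows
W=[((443,20)),((430,50)),((393,140)),((377,170)),((345,230))]
tp=[(397,213),(375,245),(345,283),(310,318),(288,335)]
for w in W:
    c,d=ray(a,w);best=[]
    for z in range(20,300,10):
        X=c+d*(z-c[2])/d[2];t=proj(T,X);s=proj(S,X);v=proj(b,X)
        best.append((z,X[:2],t,s,v))
    print(w)
    for r in best[1::3]:print('  ',*r)
im=cv2.imread('pics/scene0.png')[185:345,340:420];t=cv2.imread('pics/top0.png')[200:345,270:420]
cv2.imwrite('pics/neck.png',np.hstack([cv2.resize(im,(300,600)),cv2.resize(t,(500,483))[:483].copy() if 0 else cv2.resize(t,(500,600))]))
E
```

```text
(443, 20)
   30 [ 538. -151.] [398. 215.] [368. 227.] [385.  58.]
   60 [ 535. -138.] [396. 216.] [366. 218.] [381.  62.]
   90 [ 532. -125.] [394. 217.] [365. 208.] [375.  65.]
   120 [ 529. -112.] [392. 217.] [363. 198.] [369.  70.]
   150 [525. -99.] [390. 218.] [361. 188.] [361.  75.]
   180 [522. -86.] [387. 219.] [360. 177.] [351.  82.]
   210 [519. -73.] [384. 219.] [358. 166.] [339.  90.]
   240 [516. -60.] [381. 220.] [356. 154.] [323. 101.]
   270 [513. -47.] [378. 221.] [354. 141.] [301. 116.]
(430, 50)
   30 [ 512. -134.] [392. 227.] [371. 233.] [373.  88.]
   60 [ 511. -123.] [390. 227.] [369. 223.] [369.  91.]
   90 [ 510. -111.] [388. 227.] [367. 213.] [363.  95.]
   120 [508. -99.] [386. 227.] [365. 203.] [357. 100.]
   150 [507. -87.] [384. 227.] [364. 192.] [349. 105.]
   180 [506. -75.] [382. 227.] [362. 180.] [340. 112.]
   210 [505. -64.] [379. 227.] [359. 168.] [328. 120.]
   240 [503. -52.] [377. 228.] [357. 156.] [312. 131.]
   270 [502. -40.] [374. 228.] [355. 143.] [291. 146.]
(393, 140)
   30 [427. -84.] [370. 264.] [382. 254.] [340. 178.]
   60 [432. -76.]
[... 726 characters left out ...]
8. 266.] [371. 196.] [294. 230.]
   210 [440. -22.] [358. 263.] [367. 181.] [282. 238.]
   240 [447. -16.] [357. 260.] [364. 166.] [268. 249.]
   270 [454.  -9.] [356. 257.] [361. 151.] [248. 264.]
(345, 230)
   30 [333. -13.] [340. 306.] [393. 285.] [295. 267.]
   60 [345. -10.] [341. 303.] [389. 270.] [291. 270.]
   90 [357.  -7.] [341. 300.] [386. 255.] [286. 274.]
   120 [368.  -4.] [341. 296.] [382. 239.] [280. 278.]
   150 [380.  -1.] [342. 292.] [379. 223.] [273. 283.]
   180 [392.   2.] [343. 288.] [375. 207.] [265. 290.]
   210 [404.   5.] [343. 283.] [371. 190.] [254. 297.]
   240 [415.   8.] [344. 278.] [367. 173.] [240. 308.]
   270 [427.  11.] [345. 273.] [363. 156.] [221. 322.]
```

View pics/neck.png

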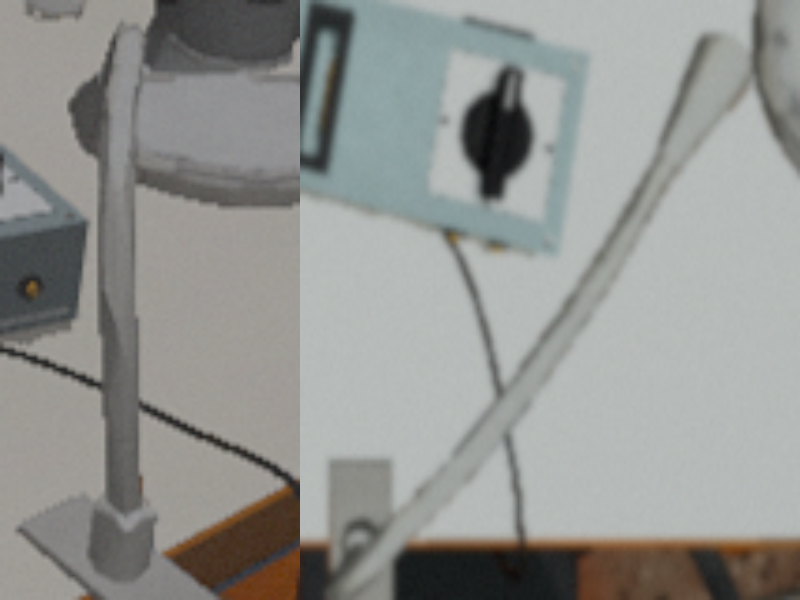

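The neck is an arch. It passes at about z 165–180 near (449,-47)–(392,2) and drops to a low head near (535,-135), and the body's corner met it there. I'll grip the index half of the bar, 18 mm out from the axis and higher up (TCP z 106). That clears the arch at both ends of the turn.

```bash
python3 - <<'E'
from h import *
go((516.7,10,140),-12.75);go((516.7,10,106),-12.75)
E
```

```text
x 0.0192 y 0.0064 z 0.0398 yaw 0.0027
x 0.0192 y 0.0064 z 0.0738 yaw 0.0027
```

```bash

python3 -m crank '[{"grip":0.05,"x":0.0192,"y":0.0064,"z":0.0,"yaw":0},{"grip":0.05,"x":0.0192,"y":0.0064,"z":0.025,"yaw":0},{"grip":0.05,"x":0.0192,"y":0.0064,"z":0.05,"yaw":0},{"grip":0.05,"x":0.0192,"y":0.0064,"z":0.0738,"yaw":0},{"grip":0.05,"x":0.0192,"y":0.0064,"z":0.0738,"yaw":0}]'
python3 -m crank '[{"grip":0.0,"x":0,"y":0,"z":0,"yaw":0},{"grip":0.0,"x":0,"y":0,"z":0,"yaw":0},{"grip":0.0,"x":0,"y":0,"z":0,"yaw":0},{"grip":0.0,"x":0,"y":0,"z":0,"yaw":0},{"grip":0.0,"x":0,"y":0,"z":0,"yaw":0}]' 35
python3 -m crank '[{"grip":0.0,"x":0,"y":0,"z":0,"yaw":0},{"grip":0.0,"x":0,"y":0,"z":0,"yaw":0},{"grip":0.0,"x":0,"y":0,"z":0,"yaw":0},{"grip":0.0,"x":0,"y":0,"z":0,"yaw":0},{"grip":0.0,"x":0,"y":0,"z":0,"yaw":0}]' 35
python3 -c "
from h import *;s=state();print(s['torque'])
import numpy as np
for i in range(1,15):
  f=min(.12*i,1.6);print(round(.018*(np.cos(f)-1),4),round(-.018*np.sin(f),4),round(-f,2))"
```

```text
time_s: 4.52
ee_pos: [515.1, 9.9, 103.1]
ee_rot: [179.9, 0.5, -12.6]
force: [-1.0, -0.0, -0.5]
gripper_width: 50.2
gripper_force: 0.0
time_s: 4.93
ee_pos: [519.0, 9.5, 107.7]
ee_rot: [-180.0, -0.1, -12.6]
force: [0.1, 0.5, 0.3]
gripper_width: 19.6
gripper_force: 0.0
time_s: 5.35
ee_pos: [518.9, 9.9, 107.3]
ee_rot: [-179.9, -0.1, -12.6]
force: [-0.9, 2.6, 5.6]
gripper_width: 13.8
gripper_force: 35.0
[ 0.46207982  0.13057215 -0.11395817]
-0.0001 -0.0022 -0.12
-0.0005 -0.0043 -0.24
-0.0012 -0.0063 -0.36
-0.002 -0.0083 -0.48
-0.0031 -0.0102 -0.6
-0.0045 -0.0119 -0.72
-0.006 -0.0134 -0.84
-0.0077 -0.0147 -0.96
-0.0095 -0.0159 -1.08
-0.0115 -0.0168 -1.2
-0.0135 -0.0174 -1.32
-0.0157 -0.0178 -1.44
-0.0178 -0.018 -1.56
-0.0185 -0.018 -1.6
```

```bash

python3 -m crank '[{"grip":0.0,"x":-0.0001,"y":-0.0023,"z":0,"yaw":-0.12},{"grip":0.0,"x":-0.0005,"y":-0.0045,"z":0,"yaw":-0.24},{"grip":0.0,"x":-0.0012,"y":-0.0067,"z":0,"yaw":-0.36},{"grip":0.0,"x":-0.0021,"y":-0.0088,"z":0,"yaw":-0.48},{"grip":0.0,"x":-0.0033,"y":-0.0107,"z":0,"yaw":-0.6}]'
python3 -m crank '[{"grip":0.0,"x":-0.0001,"y":-0.0023,"z":0,"yaw":-0.12},{"grip":0.0,"x":-0.0005,"y":-0.0045,"z":0,"yaw":-0.24},{"grip":0.0,"x":-0.0012,"y":-0.0067,"z":0,"yaw":-0.36},{"grip":0.0,"x":-0.0021,"y":-0.0088,"z":0,"yaw":-0.48},{"grip":0.0,"x":-0.0033,"y":-0.0107,"z":0,"yaw":-0.6}]'
python3 -m crank '[{"grip":0.0,"x":-0.0001,"y":-0.0023,"z":0,"yaw":-0.12},{"grip":0.0,"x":-0.0005,"y":-0.0045,"z":0,"yaw":-0.24},{"grip":0.0,"x":-0.0012,"y":-0.0067,"z":0,"yaw":-0.36},{"grip":0.0,"x":-0.0015,"y":-0.0074,"z":0,"yaw":-0.4},{"grip":0.0,"x":-0.0015,"y":-0.0074,"z":0,"yaw":-0.4}]'
python3 -c "
from h import *;s=state();print(s['torque'])"
```

```text
time_s: 5.77
ee_pos: [518.0, 21.8, 107.3]
ee_rot: [-179.9, -0.1, 22.1]
force: [0.1, 5.6, 6.6]
gripper_width: 13.6
gripper_force: 35.0
time_s: 6.18
ee_pos: [510.5, 31.0, 107.3]
ee_rot: [-179.9, -0.1, 56.5]
force: [-0.1, 7.1, 7.3]
gripper_width: 14.0
gripper_force: 35.0
time_s: 6.6
ee_pos: [503.5, 33.9, 107.3]
ee_rot: [180.0, -0.2, 79.0]
force: [-0.7, 6.5, 6.2]
gripper_width: 14.1
gripper_force: 35.1
[ 0.99561946  0.24222877 -0.8734172 ]
```

The handle is at its OFF stop: the tool turned to 79° against an expected 77°, with reaction torque. I release, rise, check the handle, and move to view the module.

```bash

python3 -m crank '[{"grip":0.03,"x":0,"y":0,"z":0,"yaw":0.03},{"grip":0.05,"x":0,"y":0,"z":0,"yaw":0.03},{"grip":0.05,"x":0,"y":0,"z":0,"yaw":0.03},{"grip":0.05,"x":0,"y":0,"z":-0.02,"yaw":0.03},{"grip":0.05,"x":0,"y":0,"z":-0.05,"yaw":0.03}]'
python3 -m crank '[{"grip":0.05,"x":0,"y":0,"z":-0.035,"yaw":0},{"grip":0.07,"x":0,"y":0,"z":-0.07,"yaw":0},{"grip":0.09,"x":0,"y":0,"z":-0.11,"yaw":0},{"grip":0.09,"x":0,"y":0,"z":-0.13,"yaw":0},{"grip":0.09,"x":0,"y":0,"z":-0.13,"yaw":0}]' | head -2
python3 snap.py w4
python3 - <<'E'
from h import *
go((405,325,280),2)
im=cv2.imread('pics/w4.png');cv2.imwrite('pics/w4c.png',cv2.resize(im,(400,300)))
E
```

```text
time_s: 7.02
ee_pos: [501.0, 31.8, 154.2]
ee_rot: [-179.6, 0.2, 77.4]
force: [0.2, -0.9, 0.2]
gripper_width: 44.5
gripper_force: 0.0
time_s: 7.43
ee_pos: [505.8, 32.0, 291.7]
7.4333 [505.75369233  31.9957177  291.69378503] [ 1.79409912e+02 -1.22321727e-01  7.74289286e+01]
x 0.2644 y -0.1609 z 0.0087 yaw 1.3163
```

View pics/w4c.png

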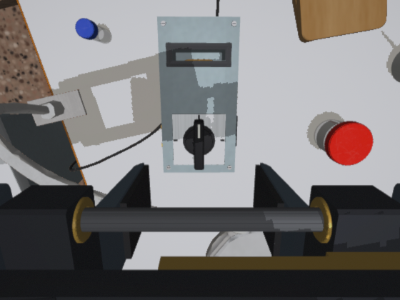

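The view shows the bar lengthwise (OFF), with its white index at (199,130) pointing to the slot at (198,54).

```bash

python3 -m crank '[{"grip":0.09,"x":0.034,"y":-0.02,"z":0,"yaw":0.12},{"grip":0.09,"x":0.068,"y":-0.04,"z":0,"yaw":0.24},{"grip":0.09,"x":0.1,"y":-0.06,"z":0,"yaw":0.36},{"grip":0.09,"x":0.134,"y":-0.08,"z":0,"yaw":0.48},{"grip":0.09,"x":0.168,"y":-0.1,"z":0,"yaw":0.6}]' | head -3
python3 -c "
from h import *
go((405,325,280),2)"
```

```text
time_s: 7.9
ee_pos: [445.0, 206.5, 284.3]
ee_rot: [-179.9, 0.2, 45.6]
x 0.0567 y -0.1115 z 0.0043 yaw 0.7613
```

```bash

python3 -m crank '[{"grip":0.09,"x":0.012,"y":-0.025,"z":0,"yaw":0.12},{"grip":0.09,"x":0.025,"y":-0.05,"z":0,"yaw":0.24},{"grip":0.09,"x":0.04,"y":-0.075,"z":0,"yaw":0.36},{"grip":0.09,"x":0.055,"y":-0.11,"z":0,"yaw":0.48},{"grip":0.09,"x":0.055,"y":-0.11,"z":0,"yaw":0.6}]' | head -3
python3 -m crank '[{"grip":0.09,"x":0,"y":0,"z":0,"yaw":0.1},{"grip":0.09,"x":0,"y":0,"z":0,"yaw":0.1},{"grip":0.09,"x":0,"y":0,"z":0,"yaw":0.1},{"grip":0.09,"x":0,"y":0,"z":0,"yaw":0.1},{"grip":0.09,"x":0,"y":0,"z":0,"yaw":0.1}]' | head -3
python3 snap.py w5
python3 -m crank '[{"grip":0.09,"x":0.02,"y":-0.02,"z":0.01,"yaw":0},{"grip":0.09,"x":0.03,"y":-0.04,"z":0.02,"yaw":0},{"grip":0.09,"x":0.03,"y":-0.06,"z":0.02,"yaw":0},{"grip":0.09,"x":0.03,"y":-0.06,"z":0.02,"yaw":0},{"grip":0.09,"x":0.03,"y":-0.06,"z":0.02,"yaw":0}]' | head -3
python3 snap.py w6
python3 -c "
import cv2,numpy as np
a=cv2.imread('pics/w5.png')[:290,:];b=cv2.imread('pics/w6.png')[:290,:];cv2.imwrite('pics/pair2.png',np.vstack([a,b]))"
```

```text
time_s: 8.32
ee_pos: [403.2, 325.6, 283.9]
ee_rot: [-180.0, 0.3, 11.5]
time_s: 8.73
ee_pos: [405.9, 321.2, 285.9]
ee_rot: [180.0, 0.1, 5.9]
8.7333 [405.87885964 321.17651276 285.89563213] [1.79958570e+02 5.19672173e-02 5.91363784e+00]
time_s: 9.2
ee_pos: [429.6, 384.5, 265.9]
ee_rot: [179.9, 0.0, 5.9]
9.2 [429.59250852 384.52227756 265.93220462] [1.79936790e+02 4.24352586e-02 5.94926526e+00]
```

View pics/pair2.png

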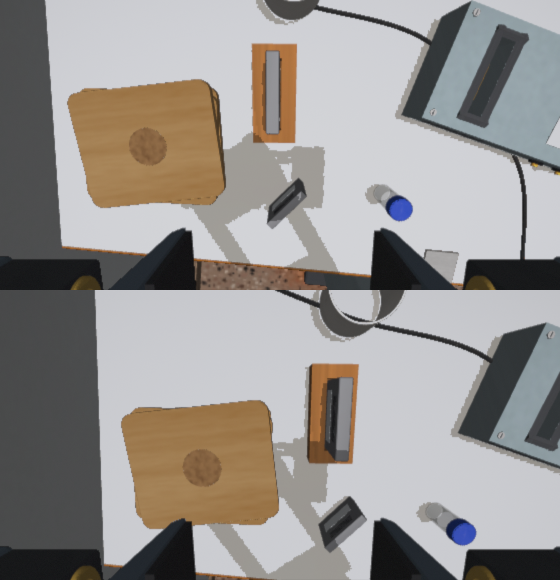

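w5 shows the module's top face at (273,92) in the stand; w6 shows it at (345,125), leaning or parallax-shifted to the right. The small loose slab is at w5 (287,202). I measure the top face by mask.

```bash
cat > m2.py <<'E'
from h import *
np.set_printoptions(precision=1,suppress=True)
R={}
for n,p in(('w5',(273,92)),('w6',(345,125))):
    im=cv2.imread(f'pics/{n}.png');m=dict(np.load(n+'.npz'));h=cv2.cvtColor(im,cv2.COLOR_BGR2HSV)
    print(n,[im[p[1],p[0]+d].tolist() for d in(-14,-10,-6,0,4,8,12)])
    k=((h[...,1]<60)&(h[...,2]>100)).astype(np.uint8);roi=np.zeros_like(k);cv2.rectangle(roi,(p[0]-18,p[1]-46),(p[0]+14 if n=='w6' else p[0]+18,p[1]+46),1,-1);k&=roi
    k=cv2.morphologyEx(k,cv2.MORPH_OPEN,np.ones((3,3)))
    c=max(cv2.findContours(k,0,2)[0],key=cv2.contourArea);r=cv2.minAreaRect(c);b=cv2.boxPoints(r);print(r,cv2.boundingRect(c))
    o=((h[...,0]<20)&(h[...,1]>110)).astype(np.uint8);roi[:]=0;cv2.rectangle(roi,(p[0]-50,p[1]-65),(p[0]+40,p[1]+75),1,-1);o&=roi
    c2=max(cv2.findContours(o,0,2)[0],key=cv2.contourArea);r2=cv2.minAreaRect(c2);print('stand',r2)
    R[n]=(m,r,b,r2)
    for z in(105,110):
        B=np.array([onz(m,x,z) for x in b]);e=sorted([B[1]-B[0],B[2]-B[1]],key=np.linalg.norm);print(z,B.mean(0),[np.linalg.norm(v) for v in e],np.degrees(np.arctan2(e[1][1],e[1][0]))%180)
    B=np.array([onz(m,x,40) for x in cv2.boxPoints(r2)]);e=sorted([B[1]-B[0],B[2]-B[1]],key=np.linalg.norm);print('st',B.mean(0),[np.linalg.norm(v) for v in e],np.degrees(np.arctan2(e[1][1],e[1][0]))%180)
a,b=R['w5'],R['w6'];print('module',tri([(a[0],a[1][0]),(b[0],b[1][0])]),'stand',tri([(a[0],a[3][0]),(b[0],b[3][0])]))
s2,s3=[dict(np.load(f'{w}.npz')) for w in('w2','w3')]
print('slot',tri([(s2,(172.5,91.5)),(s3,(104.5,136)),]))
E
python3 m2.py
```

```text
w5 [[62, 112, 168], [49, 86, 129], [145, 142, 142], [150, 147, 147], [150, 146, 145], [56, 99, 148], [64, 114, 172]]
((272.5, 92.0), (82.0, 13.0), 90.0) (266, 51, 14, 83)
stand ((274.0, 93.0), (98.0, 44.0), 90.0)
105 [488.6 338.7 105. ] [np.float64(11.151121711973559), np.float64(69.21888891815249)] 5.801805228105337
110 [488.5 338.6 110. ] [np.float64(10.986013714040503), np.float64(68.19400617867387)] 5.801805228105309
st [488.4 338.8  40. ] [np.float64(44.788336404356585), np.float64(98.83152141877304)] 6.533987115235732
w6 [[58, 56, 56], [38, 36, 36], [144, 140, 140], [143, 139, 140], [141, 137, 137], [63, 113, 170], [209, 204, 203]]
((344.08953857421875, 123.50458526611328), (13.495085716247559, 73.62120056152344), 2.935673475265503) (336, 87, 17, 74)
stand ((332.3170166015625, 123.31353759765625), (47.241031646728516, 98.62525177001953), 1.6602823734283447)
105 [493.  338.5 105. ] [np.float64(11.197804778994533), np.float64(61.10716867462543)] 5.339412073243767
110 [493.2 339.3 110. ] [np.float64(11.021624174979062), np.float64(60.14573934992716)] 5.339412073243757
st [488.4 339.3  40. ] [np.float64(46.734938989336825), np.float64(98.66980523786032)] 5.413653249989036
module (array([491.7, 338.3, 100.1]), np.float64(2.0495585325938332)) stand (array([490.1, 339.1,  36.8]), np.float64(0.05520853722241608))
slot (array([526.6, 129.8,  75.5]), np.float64(0.018348495665293313))
```

```bash
python3 -c "
from h import *
go((488.7,338.8,140),5.8);go((488.7,338.8,91),5.8)"
```

```text
x 0.0542 y 0.0510 z 0.1264 yaw 0.0018
x 0.0542 y 0.0510 z 0.1754 yaw 0.0018
```

```bash

python3 -m crank '[{"grip":0.06,"x":0.02,"y":0.02,"z":0.02,"yaw":0},{"grip":0.05,"x":0.04,"y":0.04,"z":0.05,"yaw":0},{"grip":0.05,"x":0.0542,"y":0.051,"z":0.08,"yaw":0},{"grip":0.05,"x":0.0542,"y":0.051,"z":0.1,"yaw":0},{"grip":0.05,"x":0.0542,"y":0.051,"z":0.12,"yaw":0}]' | head -3
python3 -m crank '[{"grip":0.05,"x":0,"y":0,"z":0.0,"yaw":0},{"grip":0.05,"x":0,"y":0,"z":0.02,"yaw":0},{"grip":0.05,"x":0,"y":0,"z":0.04,"yaw":0},{"grip":0.05,"x":0,"y":0,"z":0.0554,"yaw":0},{"grip":0.05,"x":0,"y":0,"z":0.0554,"yaw":0}]' | head -4
python3 -m crank '[{"grip":0.02,"x":0,"y":0,"z":0,"yaw":0},{"grip":0.0,"x":0,"y":0,"z":0,"yaw":0},{"grip":0.0,"x":0,"y":0,"z":0,"yaw":0},{"grip":0.0,"x":0,"y":0,"z":0,"yaw":0},{"grip":0.0,"x":0,"y":0,"z":0,"yaw":0}]' 25
python3 -m crank '[{"grip":0.0,"x":0,"y":0,"z":0,"yaw":0},{"grip":0.0,"x":0,"y":0,"z":0,"yaw":0},{"grip":0.0,"x":0,"y":0,"z":0,"yaw":0},{"grip":0.0,"x":0,"y":0,"z":0,"yaw":0},{"grip":0.0,"x":0,"y":0,"z":0,"yaw":0}]' 25
```

```text
time_s: 9.67
ee_pos: [489.3, 337.0, 145.6]
ee_rot: [180.0, 0.0, 5.7]
time_s: 10.08
ee_pos: [487.4, 337.9, 89.8]
ee_rot: [179.9, 0.2, 5.9]
force: [-0.6, -0.6, -1.2]
time_s: 10.5
ee_pos: [489.1, 339.6, 92.1]
ee_rot: [-180.0, -0.1, 5.9]
force: [-0.5, 1.0, -1.1]
gripper_width: 19.6
gripper_force: 0.0
time_s: 10.92
ee_pos: [488.9, 339.4, 91.6]
ee_rot: [-180.0, -0.0, 5.9]
force: [-0.1, -0.5, 5.3]
gripper_width: 11.9
gripper_force: 25.0
```

```bash

python3 -m crank '[{"grip":0.0,"x":0,"y":0,"z":-0.01,"yaw":0},{"grip":0.0,"x":0,"y":0,"z":-0.025,"yaw":0},{"grip":0.0,"x":0,"y":0,"z":-0.05,"yaw":0},{"grip":0.0,"x":0,"y":0,"z":-0.08,"yaw":0},{"grip":0.0,"x":0,"y":0,"z":-0.11,"yaw":0}]' 30
python3 -m crank '[{"grip":0.0,"x":0,"y":0,"z":-0.02,"yaw":0.0},{"grip":0.0,"x":0,"y":0.02,"z":-0.03,"yaw":0.05},{"grip":0.0,"x":0,"y":0.045,"z":-0.03,"yaw":0.15},{"grip":0.0,"x":0.01,"y":0.07,"z":-0.03,"yaw":0.25},{"grip":0.0,"x":0.01,"y":0.1,"z":-0.03,"yaw":0.325}]'
python3 -c "
from h import *
go((526.3,130.5,200),-12.75)"
```

```text
time_s: 11.33
ee_pos: [488.1, 338.9, 201.7]
ee_rot: [179.9, 0.1, 5.9]
force: [-0.3, 0.1, -1.4]
gripper_width: 11.9
gripper_force: 30.0
time_s: 11.75
ee_pos: [509.8, 240.7, 231.3]
ee_rot: [-179.9, -0.1, -12.9]
force: [0.4, -0.6, -0.8]
gripper_width: 11.8
gripper_force: 30.0
x 0.0407 y 0.1037 z 0.0313 yaw -0.0032
```

```bash

python3 -m crank '[{"grip":0.0,"x":0.01,"y":0.026,"z":0,"yaw":0},{"grip":0.0,"x":0.02,"y":0.052,"z":0.01,"yaw":0},{"grip":0.0,"x":0.03,"y":0.078,"z":0.02,"yaw":0},{"grip":0.0,"x":0.0407,"y":0.1037,"z":0.03,"yaw":0},{"grip":0.0,"x":0.0407,"y":0.1037,"z":0.045,"yaw":0}]'|head -3
python3 -m crank '[{"grip":0.0,"x":0,"y":0,"z":0,"yaw":0},{"grip":0.0,"x":0,"y":0,"z":0,"yaw":0},{"grip":0.0,"x":0,"y":0,"z":0.01,"yaw":0},{"grip":0.0,"x":0,"y":0,"z":0.01,"yaw":0},{"grip":0.0,"x":0,"y":0,"z":0.01,"yaw":0}]' |head -3
python3 snap.py w7
python3 -c "
from h import *
go((526.3,130.5,170),-12.75)
a=cv2.imread('pics/w7.png');b=grab_frame('top')[:,:,::-1]
cv2.imwrite('pics/w7c.png',np.hstack([cv2.resize(a,(400,300)),cv2.resize(b[180:270,220:340],(400,300))]))"
```

```text
time_s: 12.17
ee_pos: [526.5, 126.6, 186.6]
ee_rot: [179.9, -0.1, -12.9]
time_s: 12.58
ee_pos: [525.4, 131.4, 175.9]
ee_rot: [180.0, 0.0, -12.7]
12.5833 [525.38122695 131.42261518 175.92382636] [ 1.79982409e+02  3.33252399e-02 -1.26775466e+01]
x 0.0008 y 0.0008 z 0.0063 yaw 0.0012
```

View pics/w7c.png

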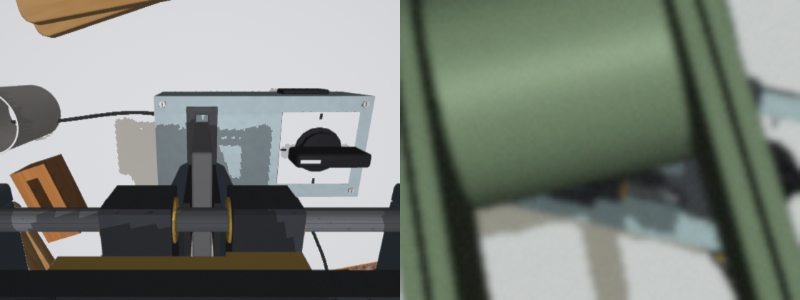

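The module hangs centred over the slot frame (module column 202, frame centre 201), and the handle bar still points lengthwise at OFF. I descend in steps and watch the force.

```bash

python3 -m crank '[{"grip":0.0,"x":0.0007,"y":0.0007,"z":0.004,"yaw":0},{"grip":0.0,"x":0.0007,"y":0.0007,"z":0.009,"yaw":0},{"grip":0.0,"x":0.0007,"y":0.0007,"z":0.014,"yaw":0},{"grip":0.0,"x":0.0007,"y":0.0007,"z":0.02,"yaw":0},{"grip":0.0,"x":0.0007,"y":0.0007,"z":0.024,"yaw":0}]'
python3 -m crank '[{"grip":0.0,"x":0,"y":0,"z":0.003,"yaw":0},{"grip":0.0,"x":0,"y":0,"z":0.006,"yaw":0},{"grip":0.0,"x":0,"y":0,"z":0.009,"yaw":0},{"grip":0.0,"x":0,"y":0,"z":0.012,"yaw":0},{"grip":0.0,"x":0,"y":0,"z":0.012,"yaw":0}]'
```

```text
time_s: 13.1
ee_pos: [525.8, 129.8, 151.0]
ee_rot: [180.0, 0.1, -12.8]
force: [-0.1, 0.4, -1.8]
gripper_width: 11.5
gripper_force: 30.0
time_s: 13.52
ee_pos: [526.2, 130.1, 139.5]
ee_rot: [-180.0, 0.0, -12.8]
force: [1.6, 0.6, -0.6]
gripper_width: 12.2
gripper_force: 30.0
```

```bash

python3 -m crank '[{"grip":0.0,"x":0,"y":0,"z":0.005,"yaw":0},{"grip":0.0,"x":0,"y":0,"z":0.01,"yaw":0},{"grip":0.0,"x":0,"y":0,"z":0.015,"yaw":0},{"grip":0.0,"x":0,"y":0,"z":0.02,"yaw":0},{"grip":0.0,"x":0,"y":0,"z":0.02,"yaw":0}]'
python3 -m crank '[{"grip":0.0,"x":0,"y":0,"z":0.004,"yaw":0},{"grip":0.0,"x":0,"y":0,"z":0.008,"yaw":0},{"grip":0.0,"x":0,"y":0,"z":0.012,"yaw":0},{"grip":0.0,"x":0,"y":0,"z":0.016,"yaw":0},{"grip":0.0,"x":0,"y":0,"z":0.016,"yaw":0}]'
```

```text
time_s: 13.93
ee_pos: [526.0, 130.1, 119.0]
ee_rot: [-180.0, 0.0, -12.8]
force: [1.1, 3.0, -2.2]
gripper_width: 11.6
gripper_force: 30.0
time_s: 14.35
ee_pos: [526.8, 131.3, 104.1]
ee_rot: [-179.8, -0.1, -12.8]
force: [1.5, 5.7, -3.3]
gripper_width: 11.8
gripper_force: 30.0
```

```bash

python3 -m crank '[{"grip":0.0,"x":0,"y":0,"z":0.002,"yaw":0},{"grip":0.0,"x":0,"y":0,"z":0.004,"yaw":0},{"grip":0.0,"x":0,"y":0,"z":0.005,"yaw":0},{"grip":0.0,"x":0,"y":0,"z":0.006,"yaw":0},{"grip":0.0,"x":0,"y":0,"z":0.006,"yaw":0}]'
python3 -m crank '[{"grip":0.0,"x":0,"y":0,"z":0.001,"yaw":0},{"grip":0.0,"x":0,"y":0,"z":0.002,"yaw":0},{"grip":0.0,"x":0,"y":0,"z":0.002,"yaw":0},{"grip":0.0,"x":0,"y":0,"z":0.002,"yaw":0},{"grip":0.0,"x":0,"y":0,"z":0.002,"yaw":0}]'
```

```text
time_s: 14.77
ee_pos: [526.9, 131.4, 98.5]
ee_rot: [-179.8, -0.1, -12.8]
force: [0.3, 5.2, 0.2]
gripper_width: 11.7
gripper_force: 30.0
time_s: 15.18
ee_pos: [527.0, 131.4, 96.7]
ee_rot: [-179.8, -0.1, -12.8]
force: [0.3, 6.7, 0.9]
gripper_width: 11.7
gripper_force: 30.0
```

```bash

python3 -m crank '[{"grip":0.0,"x":0,"y":0,"z":0.001,"yaw":0},{"grip":0.0,"x":0,"y":0,"z":0.002,"yaw":0},{"grip":0.0,"x":0,"y":0,"z":0.003,"yaw":0},{"grip":0.0,"x":0,"y":0,"z":0.003,"yaw":0},{"grip":0.0,"x":0,"y":0,"z":0.003,"yaw":0}]'
```

```text
time_s: 15.6
ee_pos: [527.0, 131.4, 96.5]
ee_rot: [-179.8, -0.1, -12.8]
force: [-4.9, 4.6, 19.5]
gripper_width: 12.0
gripper_force: 30.0
```

The module met a hard stop at TCP z 96.5, as predicted for home (96.6), with 19 N reaction. I release, rise, and go to the handle.

```bash

python3 -m crank '[{"grip":0.02,"x":0,"y":0,"z":0,"yaw":0},{"grip":0.04,"x":0,"y":0,"z":0,"yaw":0},{"grip":0.05,"x":0,"y":0,"z":0,"yaw":0},{"grip":0.05,"x":0,"y":0,"z":-0.01,"yaw":0},{"grip":0.05,"x":0,"y":0,"z":-0.03,"yaw":0}]'|head -4
python3 -m crank '[{"grip":0.05,"x":0,"y":0,"z":-0.03,"yaw":0},{"grip":0.05,"x":0,"y":0,"z":-0.07,"yaw":-0.1},{"grip":0.05,"x":0,"y":0,"z":-0.11,"yaw":-0.22},{"grip":0.05,"x":0,"y":0,"z":-0.15,"yaw":-0.34},{"grip":0.05,"x":0,"y":0,"z":-0.15,"yaw":-0.46}]'|head -3
python3 -m crank '[{"grip":0.05,"x":0,"y":0,"z":0,"yaw":-0.12},{"grip":0.05,"x":0,"y":0,"z":0,"yaw":-0.24},{"grip":0.05,"x":0,"y":0,"z":0,"yaw":-0.36},{"grip":0.05,"x":0,"y":0,"z":0,"yaw":-0.48},{"grip":0.05,"x":0,"y":0,"z":0,"yaw":-0.6}]'|head -3
python3 -m crank '[{"grip":0.05,"x":0,"y":0,"z":0,"yaw":-0.12},{"grip":0.05,"x":0,"y":0,"z":0,"yaw":-0.24},{"grip":0.05,"x":0,"y":0,"z":0,"yaw":-0.36},{"grip":0.05,"x":0,"y":0,"z":0,"yaw":-0.48},{"grip":0.05,"x":0,"y":0,"z":0,"yaw":-0.511}]'|head -3
python3 snap.py w8
python3 - <<'E'
from h import *
go((503,32.3,200),77.25);go((503,32.3,106),77.25)
m=camera_model('wrist')
for X in((526.3,130.5,115),(526.3,130.5,135),(499.2,14,109.5)):print(proj(m,X))
E
```

```text
time_s: 16.02
ee_pos: [524.3, 129.2, 121.3]
ee_rot: [179.8, 0.3, -12.8]
force: [0.2, 0.5, -0.6]
time_s: 16.43
ee_pos: [529.9, 130.4, 282.2]
ee_rot: [179.9, -0.9, 13.9]
time_s: 16.85
ee_pos: [526.0, 129.5, 273.3]
ee_rot: [180.0, 0.0, 48.3]
time_s: 17.27
ee_pos: [526.0, 129.6, 273.3]
ee_rot: [-180.0, 0.0, 77.5]
17.2667 [526.01685723 129.55204418 273.2885853 ] [-1.79977831e+02  4.46304404e-02  7.75113285e+01]
x -0.0999 y -0.0013 z 0.0733 yaw 0.0028
x -0.0999 y -0.0013 z 0.1673 yaw 0.0028
[283.05512826 191.18488323]
[283.07029819 196.83103539]
[281.8444326  307.27449101]
```

View pics/w8.png

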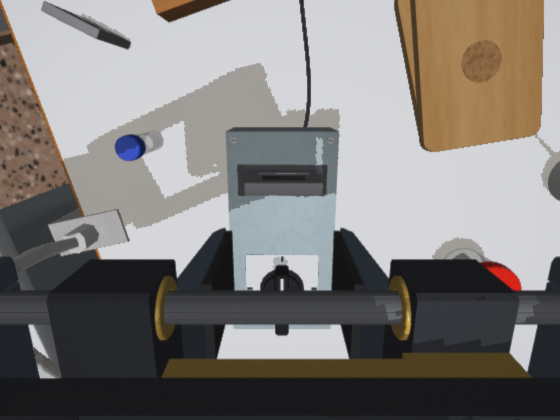

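The module's top is at (283,188), matching the home height prediction (283,191). The handle is still at OFF, with its bar on column 282 as predicted. Now to grip it.

```bash

python3 -m crank '[{"grip":0.05,"x":-0.035,"y":0,"z":0,"yaw":0},{"grip":0.05,"x":-0.07,"y":0,"z":0,"yaw":0},{"grip":0.05,"x":-0.0999,"y":-0.0013,"z":0.02,"yaw":0},{"grip":0.05,"x":-0.0999,"y":-0.0013,"z":0.05,"yaw":0},{"grip":0.05,"x":-0.0999,"y":-0.0013,"z":0.08,"yaw":0}]'|head -4
python3 -m crank '[{"grip":0.05,"x":0,"y":0,"z":0.03,"yaw":0},{"grip":0.05,"x":0,"y":0,"z":0.06,"yaw":0},{"grip":0.05,"x":0,"y":0,"z":0.0873,"yaw":0},{"grip":0.05,"x":0,"y":0,"z":0.0873,"yaw":0},{"grip":0.05,"x":0,"y":0,"z":0.0873,"yaw":0}]'|head -4
python3 -m crank '[{"grip":0.0,"x":0,"y":0,"z":0,"yaw":0},{"grip":0.0,"x":0,"y":0,"z":0,"yaw":0},{"grip":0.0,"x":0,"y":0,"z":0,"yaw":0},{"grip":0.0,"x":0,"y":0,"z":0,"yaw":0},{"grip":0.0,"x":0,"y":0,"z":0,"yaw":0}]' 35|head -4
python3 -m crank '[{"grip":0.0,"x":0,"y":0,"z":0,"yaw":0},{"grip":0.0,"x":0,"y":0,"z":0,"yaw":0},{"grip":0.0,"x":0,"y":0,"z":0,"yaw":0},{"grip":0.0,"x":0,"y":0,"z":0,"yaw":0},{"grip":0.0,"x":0,"y":0,"z":0,"yaw":0}]' 35
```

```text
time_s: 17.73
ee_pos: [503.1, 31.0, 193.5]
ee_rot: [179.8, -0.0, 77.0]
force: [-0.1, -0.1, -0.5]
time_s: 18.15
ee_pos: [502.3, 32.6, 105.3]
ee_rot: [-179.8, 0.1, 77.2]
force: [0.9, 0.1, 1.3]
time_s: 18.57
ee_pos: [503.4, 32.8, 106.7]
ee_rot: [179.9, -0.0, 77.3]
force: [-0.6, -0.2, -0.9]
time_s: 18.98
ee_pos: [503.5, 32.7, 106.4]
ee_rot: [179.9, -0.0, 77.3]
force: [0.7, 0.0, 4.5]
gripper_width: 14.0
gripper_force: 35.0
```

```bash

python3 -m crank '[{"grip":0.0,"x":-0.0001,"y":0.0023,"z":0,"yaw":0.12},{"grip":0.0,"x":-0.0005,"y":0.0045,"z":0,"yaw":0.24},{"grip":0.0,"x":-0.0012,"y":0.0067,"z":0,"yaw":0.36},{"grip":0.0,"x":-0.0021,"y":0.0088,"z":0,"yaw":0.48},{"grip":0.0,"x":-0.0033,"y":0.0107,"z":0,"yaw":0.6}]'|head -4
python3 -m crank '[{"grip":0.0,"x":-0.0001,"y":0.0023,"z":0,"yaw":0.12},{"grip":0.0,"x":-0.0005,"y":0.0045,"z":0,"yaw":0.24},{"grip":0.0,"x":-0.0012,"y":0.0067,"z":0,"yaw":0.36},{"grip":0.0,"x":-0.0021,"y":0.0088,"z":0,"yaw":0.48},{"grip":0.0,"x":-0.0033,"y":0.0107,"z":0,"yaw":0.6}]'|head -4
python3 -m crank '[{"grip":0.0,"x":-0.0001,"y":0.0023,"z":0,"yaw":0.12},{"grip":0.0,"x":-0.0005,"y":0.0045,"z":0,"yaw":0.24},{"grip":0.0,"x":-0.0012,"y":0.0067,"z":0,"yaw":0.36},{"grip":0.0,"x":-0.0015,"y":0.0075,"z":0,"yaw":0.41},{"grip":0.0,"x":-0.0015,"y":0.0075,"z":0,"yaw":0.41}]'
python3 -c "
from h import *;s=state();print(s['torque'])"
```

```text
time_s: 19.4
ee_pos: [513.2, 27.1, 106.4]
ee_rot: [179.9, -0.0, 42.6]
force: [1.1, -0.5, 5.3]
time_s: 19.82
ee_pos: [518.0, 17.0, 106.5]
ee_rot: [180.0, -0.1, 8.1]
force: [-0.9, -0.2, 6.2]
time_s: 20.23
ee_pos: [517.6, 10.0, 106.5]
ee_rot: [-179.9, -0.1, -14.9]
force: [-0.4, 3.6, 5.9]
gripper_width: 14.1
gripper_force: 35.2
[0.55242131 0.04488614 1.03681212]
```

At the ON stop (yaw -14.9° against -12.75°, with reaction torque). I release, rise and check.

```bash

python3 -m crank '[{"grip":0.03,"x":0,"y":0,"z":0,"yaw":-0.035},{"grip":0.05,"x":0,"y":0,"z":0,"yaw":-0.035},{"grip":0.05,"x":0,"y":0,"z":0,"yaw":-0.035},{"grip":0.05,"x":0,"y":0,"z":-0.02,"yaw":-0.035},{"grip":0.05,"x":0,"y":0,"z":-0.05,"yaw":-0.035}]'|head -4
python3 -m crank '[{"grip":0.05,"x":0,"y":0,"z":-0.04,"yaw":0},{"grip":0.05,"x":0,"y":0,"z":-0.08,"yaw":0},{"grip":0.05,"x":-0.03,"y":-0.02,"z":-0.11,"yaw":0},{"grip":0.05,"x":-0.06,"y":-0.04,"z":-0.12,"yaw":0},{"grip":0.05,"x":-0.06,"y":-0.04,"z":-0.12,"yaw":0}]'|head -4
python3 snap.py w9
python3 - <<'E'
from h import *
im=cv2.imread('pics/w9.png');m=dict(np.load('w9.npz'))
a=cv2.imread('pics/scene0.png');b=grab_frame('scene')[:,:,::-1]
for X in((526.3,130.5,115),(499.2,14,109.5),(532.4,6.5,109.5)):print(proj(m,X))
cv2.imwrite('pics/fin.png',np.hstack([cv2.resize(im,(400,300)),cv2.resize(b[120:345,140:440],(400,300))]))
E
```

```text
time_s: 20.65
ee_pos: [514.5, 9.4, 153.3]
ee_rot: [179.9, 0.5, -13.0]
force: [1.4, -0.1, -0.2]
time_s: 21.07
ee_pos: [465.3, 65.0, 279.2]
ee_rot: [-179.8, -0.2, -12.9]
force: [1.0, 0.2, -0.1]
21.0667 [465.27289945  64.95918113 279.2217896 ] [-1.79776665e+02 -1.55998393e-01 -1.28850121e+01]
[194.31692465 140.47991782]
[330.89683214 140.52555335]
[332.24240402 100.48707413]
```

View pics/fin.png

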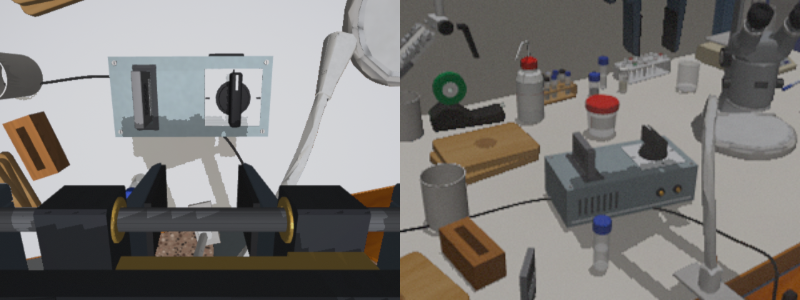

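The final view shows the bar across the unit (ON) at (236,98), the module seated at (145,97), the stand empty, and the cup, tin and vial where they were.

```bash
python3 -c "
from workcell import *
print(job_done())"
```

```text
the job is handed in; nothing more can be done
None
```

The isolator went to OFF, the larger module was pushed down to the slot's stop, and the isolator was turned back to ON; I handed the job in at about 21 s, with the cup, tin and vial looking unmoved in the last picture and one light touch (about 6 N) of the gripper body on the lamp neck along the way.

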